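# Back up a lab sample carousel by one notch

### The job

The sample carousel has been turned one station too far: lift its red ratchet pawl with a fingertip until it stands well clear of the teeth, push the wheel backward (clockwise seen from above) by one notch, and then press the pawl fully down again between the next two teeth so that the wheel is locked. Nothing is to be grasped: only push and press with the fingers, leave the capped tubes standing in the wheel, never force the wheel backward against the lowered pawl or turn it forward, and leave everything else on the bench alone.

Things in the scene. Friction and masses are not known exactly. Their poses are not given: they have to be found in the camera images.
- carousel: Sample carousel, fixed: white base 295 x 325 x 12 mm with a toothed aluminium wheel, red pawl at its left (+y), grey and black reader column (146 mm high) at its far side (+x). Origin: on the wheel axis at bench height, z up. Wheel radius 122, top face 42 mm high, ten sawteeth 12 mm high on the rim; ten white sockets (68 mm high) on a 56 mm circle, four hold loose capped tubes.
- wheel (a joint): Turn of the wheel, rad: 0 at the start, grows going backward (clockwise from above). A notch is 36 deg = 0.628. Light friction (under 2 N at a peg), stays where left. Play with the pawl down: from -0.04 to 0.11. The pawl drops fully in when the wheel is within 0.05 of a notch; if it is up to 0.09 short, pressing the pawl drives it on; if further off, the pawl stays up on a tooth.
- pawl (a joint): Angle of the red pawl about its level hinge, rad: 0 = fully down between the teeth, up to 1.1 = swung up and back; clear of the teeth from about 0.3. Its hinge is stiff (about 1.5 N at the finger bar), so it stays where it is left and must be pressed down.
- pawl_tab (a point): Point on the axis of the pawl's red finger bar: level, round, 12 mm diameter, along the carousel's y, 50 mm out from the pawl away from the wheel (it ends 21 mm past this point), free space below. Pawl down: at (0, 155, 98) mm in the carousel frame. It moves on a circle of 62 mm radius about pawl_hinge, up and to the carousel's +x (at 1.0 rad: (49, 155, 131) mm).
- pawl_hinge (a point): Point on the pawl's hinge axis (level, along the carousel's y) abreast of the finger bar, at (55, 155, 70) mm in the carousel frame. The hinge bracket spans x = 42 to 68, y = 125 to 137 mm and is 78 mm high.
- push_peg (a point): Point on the axis of the wheel's orange upright peg (12 mm diameter, from 42 to 100 mm above the bench), 90 mm above the bench, 92 mm from the wheel axis. At the start 18 deg to the right of the carousel's -x direction (seen from the robot); one notch brings it 18 deg to the left. Four dark grey pegs like it, 72 deg apart, may be pushed too.
- wheel_axis (a point): Point on the wheel's upright axis at its top face, 42 mm above the bench.
- tube1_mid (a point): Centre of a loose clear sample tube with a coloured cap (17.6 mm diameter, 64 mm tall, top 106 mm above the bench), standing in a socket of the wheel and turning with it. To be left in place.
- tube2_mid (a point): Centre of a loose clear sample tube with a coloured cap (17.6 mm diameter, 64 mm tall, top 106 mm above the bench), standing in a socket of the wheel and turning with it. To be left in place.
- tube3_mid (a point): Centre of a loose clear sample tube with a coloured cap (17.6 mm diameter, 64 mm tall, top 106 mm above the bench), standing in a socket of the wheel and turning with it. To be left in place.
- tube4_mid (a point): Centre of a loose clear sample tube with a coloured cap (17.6 mm diameter, 64 mm tall, top 106 mm above the bench), standing in a socket of the wheel and turning with it. To be left in place.
- reagent: Bystander: brown glass bottle with blue cap, 64 mm diameter, 150 mm tall. Origin at the centre of its underside.
- jar: Bystander: white jar with red lid, 68 mm diameter, 85 mm tall. Origin at the centre of its underside.
- beaker: Bystander: glass beaker, 72 mm diameter, 85 mm tall. Origin at the centre of its underside.
- tipbox: Bystander: blue tip box, 120 x 80 x 60 mm. Origin at the centre of its underside.

How it is judged (in metres and radians):
On the way, in this order (a step that is already met when the one before it is completed fails the run):
1. the pawl is lifted clear of the teeth while the wheel is still at its first notch (value of joint pawl above 0.4 rad and value of joint wheel below 0.2 rad), for 0.1 s.
2. with the pawl still up, the wheel is pushed backward by about a notch (value of joint pawl above 0.3 rad and value of joint wheel between 0.45 and 0.8 rad), for 0.1 s.
At the end, for the whole second after the job is handed in: The wheel rests one notch back (0.53 to 0.76 rad backward from its start), the pawl is fully down between the teeth (joint below 0.05 rad), and the four tubes stand upright in their sockets (value of joint wheel between 0.53 and 0.76 rad and value of joint pawl below 0.05 rad and not (velocity of joint wheel above 0.05 rad/s) and not (velocity of joint wheel below -0.05 rad/s) and not (height (world z) of any of tube1_mid, tube2_mid, tube3_mid, tube4_mid above 0.089 m or angle between any of tube1_mid, tube2_mid, tube3_mid, tube4_mid's own z axis and vertical above 0.3 rad or horizontal distance between any of tube1_mid, tube2_mid, tube3_mid, tube4_mid and wheel_axis above 0.075 m)); the robot touches nothing.
It fails at once if a tube is lifted, tipped or taken out of the wheel (height (world z) of any of tube1_mid, tube2_mid, tube3_mid, tube4_mid above 0.089 m or angle between any of tube1_mid, tube2_mid, tube3_mid, tube4_mid's own z axis and vertical above 0.3 rad or horizontal distance between any of tube1_mid, tube2_mid, tube3_mid, tube4_mid and wheel_axis above 0.075 m).
It fails at once if the wheel is forced backward under the lowered pawl (value of joint pawl below 0.1 rad and value of joint wheel between 0.2 and 0.4 rad).
It fails at once if the wheel is turned forward (value of joint wheel below -0.15 rad).
It fails at once if a bystander is moved by more than 25 mm or lifted (distance of any of reagent, jar, beaker, tipbox from where it was at the start of the episode above 0.025 m).
It also fails if it takes over 64 s, if anything falls off the work surface, if the arm or the gripper's body presses on something with over 40 N, if the wrist force passes 120 N, or if a joint passes its speed limit or range.

### The arm

A 6-joint arm with a two-finger parallel gripper is mounted at the origin on the work surface. World frame = base frame: x ahead of the robot, y to its left, z up, the work surface at z = 0. Lengths are in mm, angles in rad, forces in N, time in s.
With the tool pointing down it reaches from about 350 to 975 mm from the base axis. Payload 7.1 kg.
Tool frame: the origin (TCP) lies at the centre of the arm's flange, where the gripper is bolted on; the fingertips stand 182 mm ahead of it and the grasp point (between the pads) lies 163 mm ahead of it; x points along the fingers, y is the direction in which the jaws open and shut, and the axes are right-handed (so a half turn about x gives the same grasp; the last joint's range is limited). The gripper opens to 88 mm and grips with 3 to 60 N. Pads are 20 mm wide; open, the fingers measure 115 mm over their backs; the gripper's body (75 mm by 178 mm) begins 61 mm behind the grasp point.
Start: joints at [-1.331, 0.423, 1.63, -0, 1.089, -0.019], TCP at [159.97, -604.166, 404.675] pointing down, gripper open.
Joint ranges: [-3, 3], [-0.9, 2.11], [0.09, 2.58], [-1.31, 4.45], [0.11, 2.69], [-2.54, 2.54]. Speed limits (rad/s): [2.39, 2.39, 3.01, 3.14, 3.14, 3.14].

### API

Orientations are given as a rotation vector (axis times angle).
In Python, from workcell import readout, viewer, workorder, models gives the robot as it stands. The module is installed in compiled form; this text tells all that it offers.
- The arm moves only by the tool apply_moves, never from a script. Its argument "commands" is a list that holds one entry, the list of rows, each a list of 4 numbers: the shift along the world's x, y, z in m, then the turn about the world's z in rad. A call has 1 to 8 rows; each row is the pose to reach, as a shift and turn from the pose commanded when the call began; what a row does not reach only later rows make up. A row lasts 1/8 s, in which the tool goes at most 62.5 mm and 10.7 degrees, less where a joint would pass 70% of its speed; a pose out of reach is approached as far as the arm can. A call with a gripper value outside its range is refused whole. "gripper" is the finger opening in m, from 0 to 0.0878, set as the call begins (left out, the last holds). The fingers move at their own pace and stop on an object; the grip force is fixed at half the most. Time passes only in rows, so rows that repeat a pose let the fingers close. It gives the time, the measured TCP pose, the force and the opening at its end, in the units of the state.
- readout.get_obs(): the state, without advancing time (a new reading comes with each control period).
- viewer.get_image(name): name is "scene" or "top"; returns a dict with "color" (480x640x3 uint8, red, green, blue), "vertical_fov" (degrees; the focal length in pixels is half the picture's height over the tangent of half this angle, whatever the lens; pixels are square), "cx", "cy" (the principal point, pixels), "rvec" (rotation vector, rad) and "tvec" (3), from world to camera coordinates, as OpenCV has them. Camera axes: x right, y down, z forward; pixel columns grow to the right and rows downward; lengths in mm; the calibration is good to about 2 mm. A picture is of the moment at which its call begins. There is no depth.
- workorder.close_job(): hands the job in, once; it reports no verdict.
Trained networks look in the newest picture that a camera, given by its name, has taken for a name from the list of things; names that differ only in an ending like _2 or _b are one class to them, and where a whole thing is asked for, a point or a joint stands for the part that bears it (a point fixed in the world has none). Each returns a list of dicts, best first, with "conf" (0 to 1); they miss things now and then, are a little off and sometimes report something else, mostly with a low value. They report only what shows in the picture. A call takes as long as a camera call.
- models.search_frame(camera, label): "position" ([x, y, z] in mm, in world coordinates, good to about 4 mm: the middle of the surface that is visible of it).
- models.place_of(camera, label): "position" ([x, y, z] in mm, in world coordinates, good to about 4 mm: a listed point, or the origin of a listed thing).
The state is a dict: "t": time; "qpos": joint angles; "qvel": joint speeds; "joint_torque": joint torques, N m; "ee_pos": TCP position; "orientation": TCP orientation; "ft_force": force on the tool from outside, world axes, zero at the start; "moment": the same for the moment, N m; "width": finger opening in mm.
Only numpy, scipy, OpenCV 4.12 (cv2) and the standard library are available. Lean on these libraries where they do the work, as an engineer would, in place of code of your own. Each camera call takes 0.05 s, during which the arm holds its last target.

## Working session

There is one attempt and no reset: what is moved stays moved. The work goes in short steps, Python scripts to look and compute and a tool call to move; the robot and the scene stay as the last step left them, time stands still between calls to the robot, and variables do not carry over. Pictures are saved under pics/ and viewed, and the job is handed in when it is done.

Besides the shell and the picture viewer there is one more tool, called after "Call:" by a JSON object that holds its "method" and its "body". apply_moves: Moves the arm, as the interface text tells. Its arguments: {"type":"object","properties":{"commands":{"type":"array","items":{"type":"array","items":{"type":"array","items":{"type":"number"}}}},"gripper":{"type":"number"}},"required":["commands"]}

```bash
mkdir -p pics
python3 - <<'E'
from workcell import readout, viewer, models
import cv2
o=readout.get_obs(); print(o)
for c in("scene","top"):
    im=viewer.get_image(c); cv2.imwrite(f"pics/{c}0.png",im["color"][:,:,::-1]); print(c,im["vertical_fov"],im["cx"],im["cy"],im["rvec"],im["tvec"])
for c in("scene","top"):
    for l in("carousel","pawl_tab","pawl_hinge","push_peg","wheel_axis","tube1_mid","reagent","jar","beaker","tipbox"):
        print(c,l,[([round(x) for x in d["position"]],round(d["conf"],2)) for d in models.place_of(c,l)][:5])
E
```

```text
{'t': 0.0, 'qpos': array([-1.33102029e+00,  4.23849248e-01,  1.63065027e+00,  1.06825923e-05,
        1.08858043e+00, -1.90227611e-02]), 'qvel': array([ 0.00136955, -0.00010607, -0.00180859, -0.00088512, -0.00028611,
        0.00088122]), 'joint_torque': array([ 1.59906904e-03, -5.44624686e+01, -2.73669720e+01,  6.43199449e-02,
        2.28069682e-02, -1.29287118e-04]), 'ee_pos': array([ 159.90031328, -603.93077558,  403.91184487]), 'orientation': array([ 2.08390173,  0.27274115, -2.08422628]), 'ft_force': array([ 0.5828451 , -0.12095873,  1.30611793]), 'moment': array([-0.00121712,  0.05327103, -0.0347305 ]), 'width': 87.82102733527066}
scene 55.569436617634665 318.36535412247036 245.12487391942156 [ 2.272477    0.51820778 -0.23875064] [-445.53034237 -111.39534646 1273.18352616]
top 50.510163368308866 326.03159904238714 234.54441962396916 [ 2.18742709 -2.18502669  0.0561868 ] [ -16.66054584  501.57676188 1480.35329695]
scene carousel [([538, -29, 5], 0.67)]
scene pawl_tab [([557, 122, 96], 0.51)]
scene pawl_hinge [([609, 119, 70], 0.94)]
scene push_peg [([449, -52, 88], 0.68)]
scene wheel_axis [([538, -31, 48], 0.73)]
scene tube1_mid [([562, 20, 74], 0.6)]
scene reagent [([474, 430, 4], 0.81)]
scene jar [([547, -443, 0], 0.56)]
scene beaker [([349, -447, -3], 0.97)]
scene tipbox [([636, 423, 0], 0.81)]
top carousel [([536, -30, -2], 0.93), ([552, 125, 93], 0.57)]
top pawl_tab [([552, 124, 100], 0.55), ([552, -85, 78], 0.4)]
top pawl_hinge [([605, 117, 69], 0.89), ([477, 426, 0], 0.57)]
top push_peg [([452, -50, 95], 0.62)]
top wheel_axis [([540, -28, 42], 0.73)]
top tube1_mid [([558, 23, 74], 0.55)]
top reagent [([475, 426, -1], 0.76)]
top jar [([546, -447, -4], 0.81), ([354, -445, 1], 0.26)]
top beaker [([353, -446, 0], 0.89)]
top tipbox [([640, 427, -1], 0.65)]
```

View pics/scene0.png

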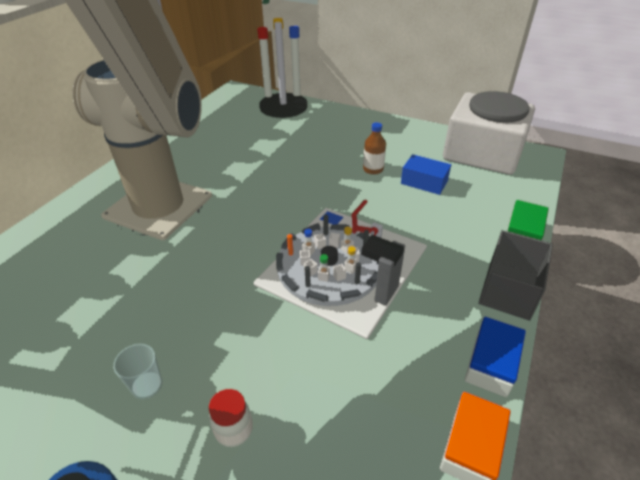

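View pics/top0.png

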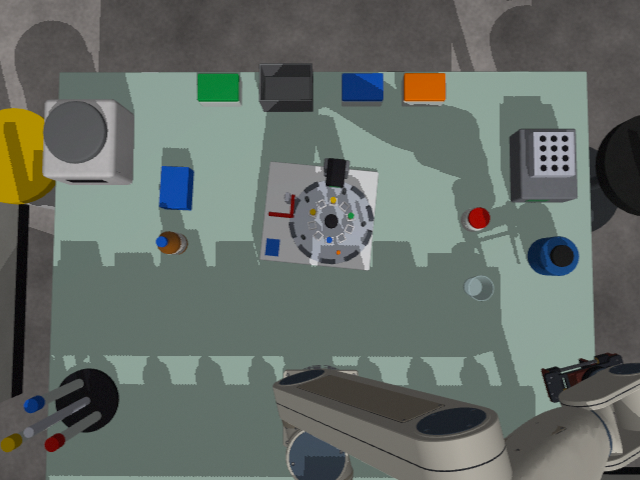

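```bash
cat > h.py <<'E'
import numpy as np, cv2
from workcell import readout, viewer, models
from scipy.spatial.transform import Rotation as R
def proj(im,P):
    f=240/np.tan(np.radians(im["vertical_fov"]/2)); K=np.array([[f,0,im["cx"]],[0,f,im["cy"]],[0,0,1]])
    return cv2.projectPoints(np.array(P,float).reshape(-1,3),np.array(im["rvec"],float),np.array(im["tvec"],float),K,None)[0].reshape(-1,2)
def crop(im,c,name,w=70,s=5):
    a=im["color"][:,:,::-1]; x,y=int(c[0]),int(c[1])
    cv2.imwrite(name,cv2.resize(a[max(0,y-w):y+w,max(0,x-w):x+w],None,fx=s,fy=s,interpolation=cv2.INTER_CUBIC))
E
python3 - <<'E'
from h import *
o=readout.get_obs(); print(R.from_rotvec(o["orientation"]).as_matrix().round(3))
L={"pawl_tab":(0,155,98),"pawl_hinge":(55,155,70),"wheel_axis":(0,0,42),"push_peg":(92*np.cos(np.radians(198)),92*np.sin(np.radians(198)),90),"carousel":(0,0,0)}
A=[];B=[];n=[]
ims={}
for k in range(3):
  for c in("scene","top"):
    ims[c]=viewer.get_image(c)
    for l in L:
      for d in models.place_of(c,l)[:1]:
        A.append(L[l]);B.append(d["position"]);n.append(l)
A=np.array(A);B=np.array(B)
from scipy.optimize import least_squares
def f(p):
    c,s=np.cos(p[2]),np.sin(p[2]); return (np.c_[c*A[:,0]-s*A[:,1]+p[0],s*A[:,0]+c*A[:,1]+p[1]]-B[:,:2]).ravel()
r=least_squares(f,[538,-30,-.1],loss="soft_l1",f_scale=4); print(r.x,np.degrees(r.x[2]))
for l in L:
    m=[i for i in range(len(n)) if n[i]==l]; print(l,r.fun.reshape(-1,2)[m].round(1).tolist())
p=r.x;c,s=np.cos(p[2]),np.sin(p[2]); W=lambda q:(c*q[0]-s*q[1]+p[0],s*q[0]+c*q[1]+p[1],q[2])
pk=W(L["push_peg"])
Q=[W((0,176,98)),W((0,105,98)),W(L["pawl_hinge"]),(pk[0],pk[1],100),(p[0],p[1],42)]+[W(q) for q in((-147,-162,12),(-147,162,12),(147,162,12),(147,-162,12))]
for cam in ims:
    im=dict(ims[cam]); im["color"]=im["color"].copy(); u=proj(im,Q); print(cam,u.round().tolist())
    S=5;cc=proj(im,[p[0],p[1],50])[0].astype(int);w=75
    a=cv2.resize(im["color"][cc[1]-w:cc[1]+w,cc[0]-w:cc[0]+w,::-1],None,fx=4,fy=4,interpolation=cv2.INTER_CUBIC)
    for q in u: cv2.drawMarker(a,tuple(((q-cc+w+.5)*4).astype(int).tolist()),(255,0,255),0,14,1)
    cv2.imwrite(f"pics/{cam}1.png",a)
E
```

```text
[[ 0.     0.256 -0.967]
 [-0.    -0.967 -0.256]
 [-1.     0.    -0.   ]]
[ 5.38558035e+02 -3.15556745e+01 -9.48971421e-02] -5.4372057289219375
pawl_tab [[-3.1, 3.3], [1.3, -1.1], [-3.2, 2.1], [0.4, 3.5], [12.4, 152.5], [0.7, 2.9]]
pawl_hinge [[-0.6, 1.0], [3.0, 1.3], [0.5, -0.8], [0.3, 2.1], [-1.8, -1.6], [0.3, 3.5]]
wheel_axis [[-2.5, -2.1], [-1.1, -2.6], [1.0, -1.9], [-0.5, -0.1], [-0.6, -4.3], [-1.3, -2.0]]
push_peg [[-0.4, 1.4], [-0.9, -1.5], [0.9, 2.3], [-0.1, 1.1], [-2.0, -2.2], [-1.5, -0.9]]
carousel [[1.2, -0.2], [-0.2, -3.4], [0.4, 0.1], [3.0, -4.1], [0.6, -1.2], [2.2, -0.5]]
scene [[365.0, 200.0], [352.0, 216.0], [381.0, 221.0], [289.0, 235.0], [329.0, 260.0], [236.0, 289.0], [312.0, 212.0], [414.0, 250.0], [351.0, 346.0]]
top [[268.0, 213.0], [294.0, 216.0], [279.0, 196.0], [339.0, 252.0], [331.0, 221.0], [382.0, 277.0], [272.0, 267.0], [282.0, 168.0], [390.0, 178.0]]
```

View pics/top1.png

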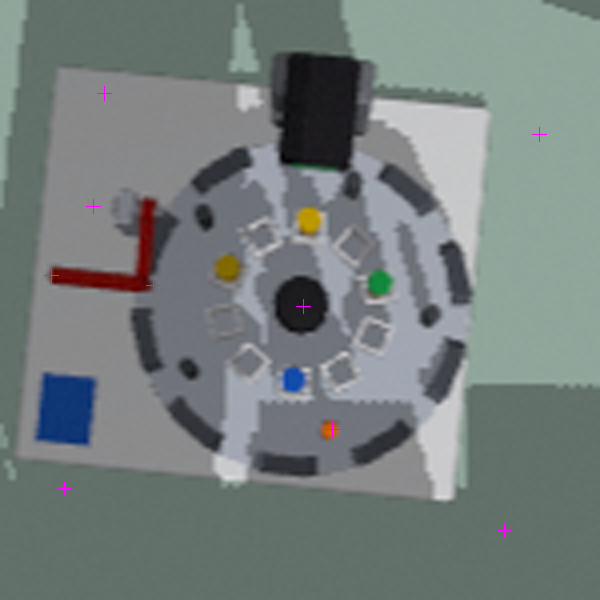

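View pics/scene1.png

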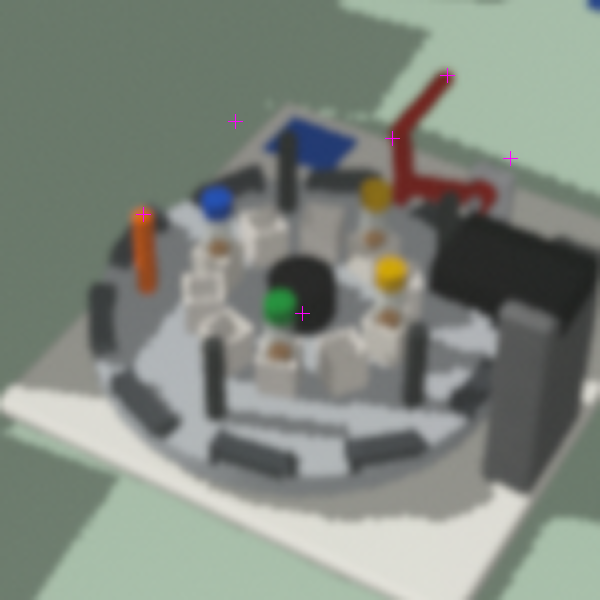

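Call:
{"method": "apply_moves", "body": {"commands": [[[0.02,0.045,0,-0.04],[0.045,0.095,0,-0.09],[0.07,0.145,0,-0.13],[0.095,0.195,0,-0.18],[0.12,0.245,0,-0.22],[0.145,0.295,0,-0.27],[0.17,0.345,0,-0.31],[0.19,0.395,0,-0.353]]], "gripper": 0}}

```text
t: 3.9
ee_pos: [350.6, -207.6, 405.0]
orientation: [-2.174, 0.105, 2.171]
ft_force: [0.8, -0.1, 0.4]
width: 11.4
```

Call:
{"method": "apply_moves", "body": {"commands": [[[0.02,0.045,0,0],[0.045,0.09,0,0],[0.07,0.14,0,0],[0.09,0.19,0,0],[0.115,0.24,0,0],[0.135,0.29,0,0],[0.159,0.341,0,0],[0.159,0.341,0,0]]]}}

```text
t: 4.9
ee_pos: [510.1, 134.8, 404.8]
orientation: [-2.176, 0.097, 2.173]
ft_force: [-0.2, -0.6, -0.8]
width: 0.2
```

Run:
```python
from h import *
o=readout.get_obs(); print(o["t"],o["ee_pos"],R.from_rotvec(o["orientation"]).as_matrix().round(3),o["ft_force"],o["width"])
```

```text
4.9 [510.10825938 134.7639286  404.78208207] [[ 0.001 -0.09  -0.996]
 [ 0.001 -0.996  0.09 ]
 [-1.    -0.001 -0.001]] [-0.23546181 -0.61351103 -0.79870858] 0.15607039511005222
```

Call:
{"method": "apply_moves", "body": {"commands": [[[0,-0.001,-0.04,0],[0,-0.001,-0.08,0],[0,-0.001,-0.12,0],[0,-0.001,-0.143,0],[0,-0.001,-0.143,0],[0,-0.001,-0.143,0]]]}}

```text
t: 5.65
ee_pos: [509.2, 130.4, 262.6]
orientation: [-2.174, 0.103, 2.172]
ft_force: [-0.4, 0.4, 0.2]
width: 0.6
```

Run:
```python
from h import *
o=readout.get_obs(); print(o["t"],o["ee_pos"],o["ft_force"])
p=o["ee_pos"]
for c in("scene","top"):
    im=viewer.get_image(c); u=proj(im,[p[0],p[1],80])[0]; print(u); crop(im,u,f"pics/{c}2.png",60,6)
```

```text
5.65 [509.22021579 130.41603483 262.5731398 ] [-0.35887019  0.41158011  0.24281109]
[345.85307299 204.33823657]
[273.78870572 230.40404973]
```

View pics/scene2.png

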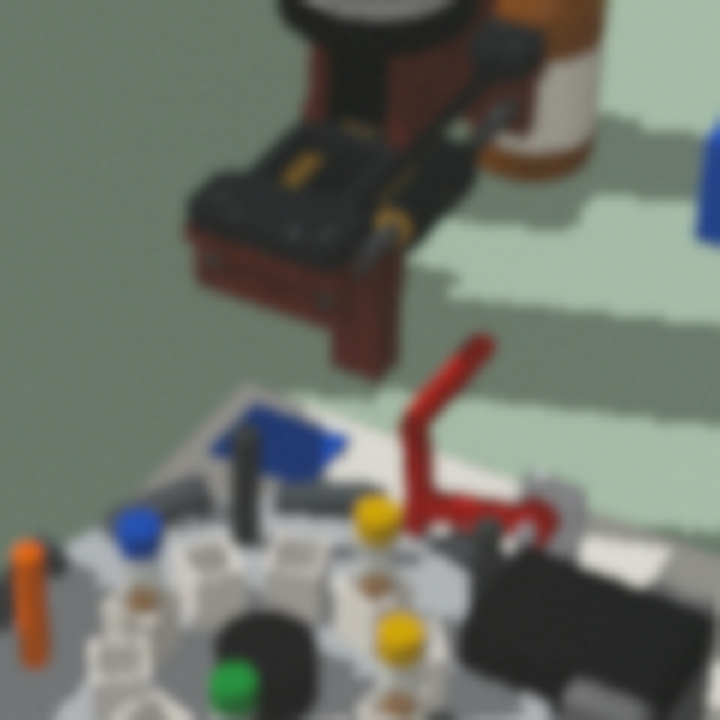

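View pics/top2.png

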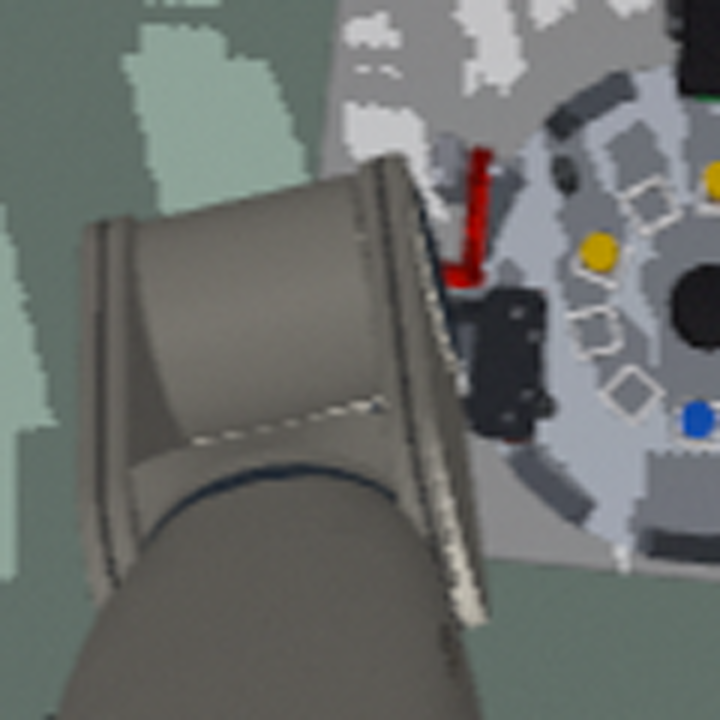

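Call:
{"method": "apply_moves", "body": {"commands": [[[0.014,-0.001,0,0],[0.024,-0.002,0,0],[0.028,-0.003,0,0],[0.032,-0.003,0.005,0],[0.036,-0.003,0.0105,0],[0.041,-0.004,0.017,0],[0.047,-0.0045,0.022,0],[0.052,-0.005,0.025,0]]]}}

```text
t: 6.75
ee_pos: [560.3, 125.9, 286.9]
orientation: [-2.171, 0.103, 2.176]
ft_force: [-4.2, 0.2, 3.4]
width: 0.6
```

Run:
```python
from h import *
o=readout.get_obs(); print(o["t"],o["ee_pos"],o["ft_force"])
p=o["ee_pos"]
im=viewer.get_image("scene"); u=proj(im,[p[0],p[1],80])[0]; print(u); crop(im,u,f"pics/s3.png",60,6)
```

```text
6.75 [560.3416392  125.89307939 286.94449533] [-4.21865071  0.18286692  3.37454834]
[364.25113843 210.81533711]
```

View pics/s3.png

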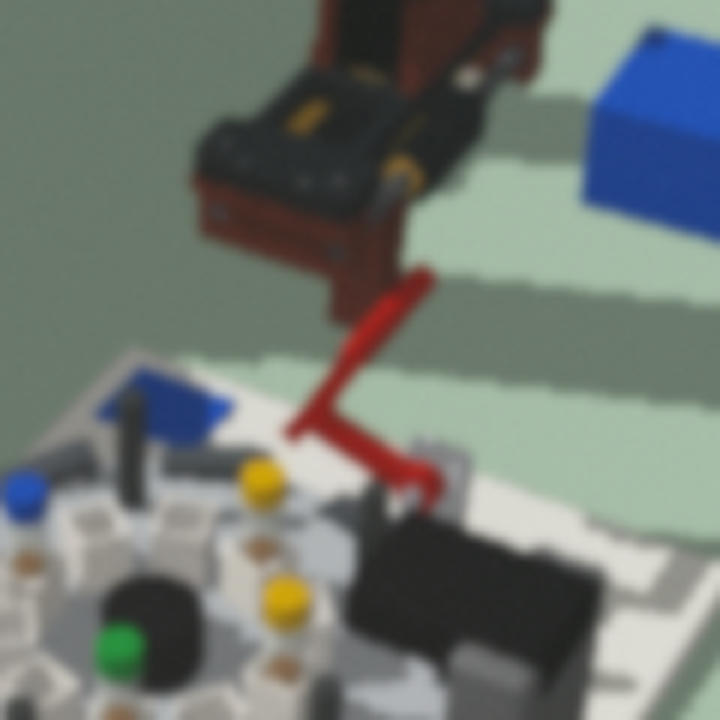

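Call:
{"method": "apply_moves", "body": {"commands": [[[0.004,0,0.003,0],[0.009,-0.001,0.006,0],[0.009,-0.001,0.006,0],[0.009,-0.001,0.006,0],[-0.01,0.001,0.006,0],[-0.03,0.003,0.006,0],[-0.04,0.004,0.03,0],[-0.05,0.005,0.06,0]]]}}

```text
t: 7.8
ee_pos: [510.4, 130.8, 346.7]
orientation: [-2.172, 0.103, 2.175]
ft_force: [0.9, -0.2, -0.0]
width: 0.4
```

Run:
```python
from h import *
o=readout.get_obs(); print(o["t"],o["ee_pos"],o["ft_force"])
im=viewer.get_image("scene"); 
c,s=np.cos(-.095),np.sin(-.095)
W=lambda x,y,z:(538.5+c*x-s*y,-31.5+s*x+c*y,z)
for th in(.5,.6,.7,.8):
    a=np.arctan2(28,-55)-th; print(th,proj(im,[W(55+61.7*np.cos(a),176,70+61.7*np.sin(a)),W(55+61.7*np.cos(a),105,70+61.7*np.sin(a))]).round(1).tolist())
crop(im,(350,210),"pics/s4.png",60,6)
```

```text
7.8 [510.44419764 130.82953606 346.67874769] [ 0.8627141  -0.22791693 -0.02034012]
0.5 [[373.5, 195.4], [359.8, 211.3]]
0.6 [[375.6, 195.0], [361.9, 210.9]]
0.7 [[377.7, 194.8], [364.1, 210.8]]
0.8 [[380.0, 194.8], [366.5, 210.8]]
```

View pics/s4.png

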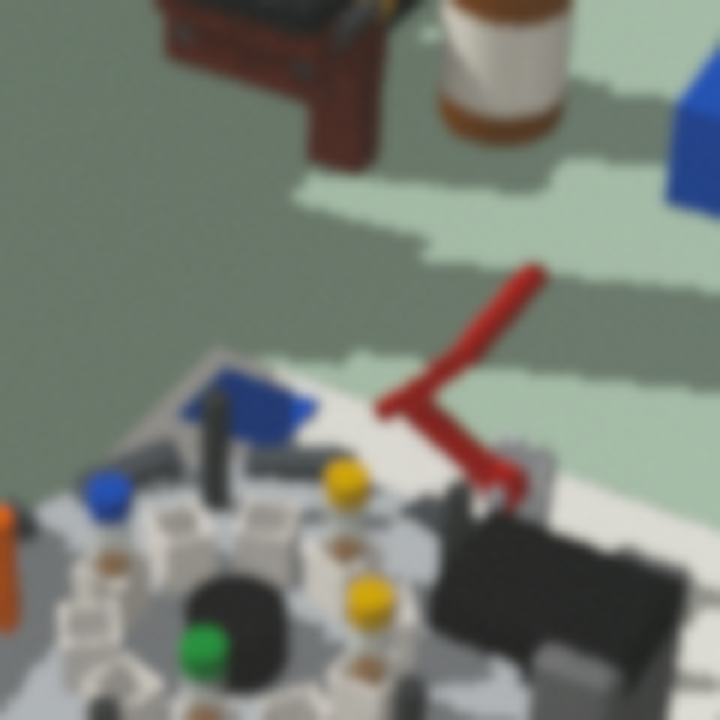

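Call:
{"method": "apply_moves", "body": {"commands": [[[-0.017,-0.055,0,0],[-0.034,-0.11,0,0],[-0.052,-0.165,0,0],[-0.069,-0.2215,0,0],[-0.069,-0.2215,0,0],[-0.069,-0.2215,-0.045,0],[-0.069,-0.2215,-0.086,0],[-0.069,-0.2215,-0.086,0]]]}}

```text
t: 8.85
ee_pos: [441.3, -89.7, 258.6]
orientation: [-2.167, 0.1, 2.179]
ft_force: [0.0, 0.3, 0.3]
width: 0.2
```

Run:
```python
from h import *
o=readout.get_obs(); print(o["t"],o["ee_pos"],o["ft_force"])
im=viewer.get_image("scene"); 
crop(im,(310,240),"pics/s5.png",60,6)
im=viewer.get_image("top"); crop(im,(330,235),"pics/t5.png",60,6)
```

```text
8.85 [441.28713165 -89.71536039 258.5576703 ] [0.0200674  0.26879624 0.31271609]
```

View pics/s5.png

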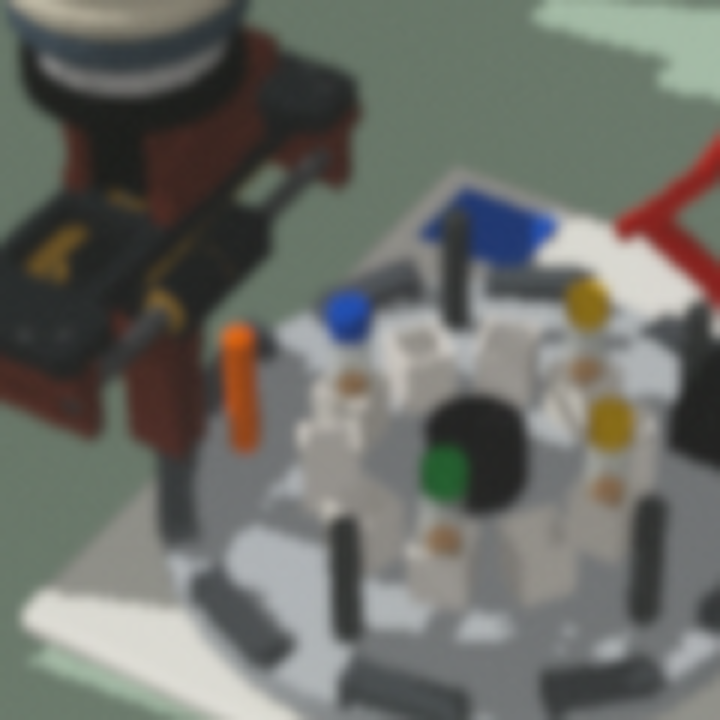

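View pics/t5.png

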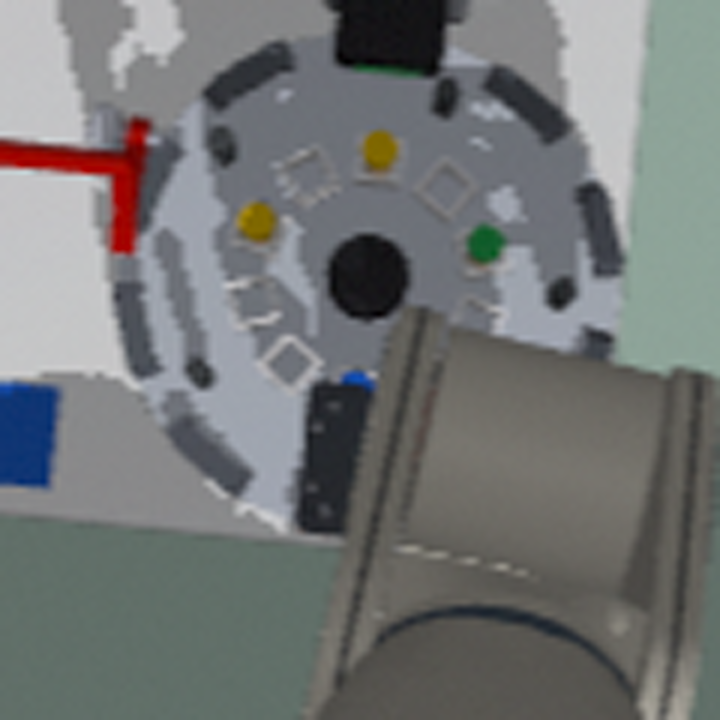

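Call:
{"method": "apply_moves", "body": {"commands": [[[0.001,0.012,0,0],[0.002,0.021,0,0],[0.003,0.03,0,0],[0.004,0.039,0,0],[0.005,0.048,0,0],[0.0055,0.056,0,0],[0.006,0.062,0,0],[0.006,0.066,0,0]]]}}

```text
t: 9.95
ee_pos: [448.2, -24.3, 260.7]
orientation: [-2.174, 0.102, 2.173]
ft_force: [0.9, -1.1, -0.7]
width: 0.3
```

```bash
cat > w.py <<'E'
from h import *
import sys
def peg(tag):
    o=readout.get_obs(); print(o["t"],o["ee_pos"],o["ft_force"])
    c,s=np.cos(-.095),np.sin(-.095)
    for cam in("scene","top"):
        im=viewer.get_image(cam); h=cv2.cvtColor(im["color"],cv2.COLOR_RGB2HSV)
        m=cv2.inRange(h,(4,160,110),(15,255,255)); 
        u0=proj(im,[450,-30,80])[0]; k=np.zeros_like(m); k[int(u0[1])-35:int(u0[1])+35,int(u0[0])-45:int(u0[0])+45]=1
        ys,xs=np.nonzero(m*k)
        if len(xs): print(cam,"peg px",xs.mean(),ys.mean(),"top",xs[ys<=ys.min()+2].mean(),ys.min(),len(xs))
        for w in(.4,.5,.55,.6,.63,.66,.7):
            a=np.radians(198)-w; x,y=92*np.cos(a),92*np.sin(a); X,Y=538.5+c*x-s*y,-31.5+s*x+c*y
            q=proj(im,[(X,Y,100),(X,Y,72)]); print("  ",w,q.round(1).tolist())
        crop(im,u0,f"pics/{cam}_{tag}.png",60,6)
peg(sys.argv[1])
E
python3 w.py 6
```

```text
9.95 [448.18338438 -24.29831207 260.69712934] [ 0.91426274 -1.07099804 -0.65541018]
scene peg px 298.27777777777777 240.38888888888889 top 298.3333333333333 237 18
   0.4 [[296.6, 225.6], [297.1, 234.7]]
   0.5 [[299.2, 223.5], [299.7, 232.6]]
   0.55 [[300.6, 222.6], [301.1, 231.7]]
   0.6 [[302.1, 221.7], [302.5, 230.8]]
   0.63 [[303.0, 221.2], [303.4, 230.3]]
   0.66 [[303.9, 220.7], [304.3, 229.8]]
   0.7 [[305.2, 220.1], [305.6, 229.2]]
   0.4 [[325.3, 252.0], [325.4, 252.3]]
   0.5 [[322.1, 251.3], [322.2, 251.5]]
   0.55 [[320.5, 250.8], [320.7, 251.0]]
   0.6 [[318.9, 250.2], [319.2, 250.5]]
   0.63 [[318.0, 249.8], [318.3, 250.1]]
   0.66 [[317.1, 249.4], [317.4, 249.7]]
   0.7 [[315.9, 248.8], [316.2, 249.1]]
```

View pics/scene_6.png

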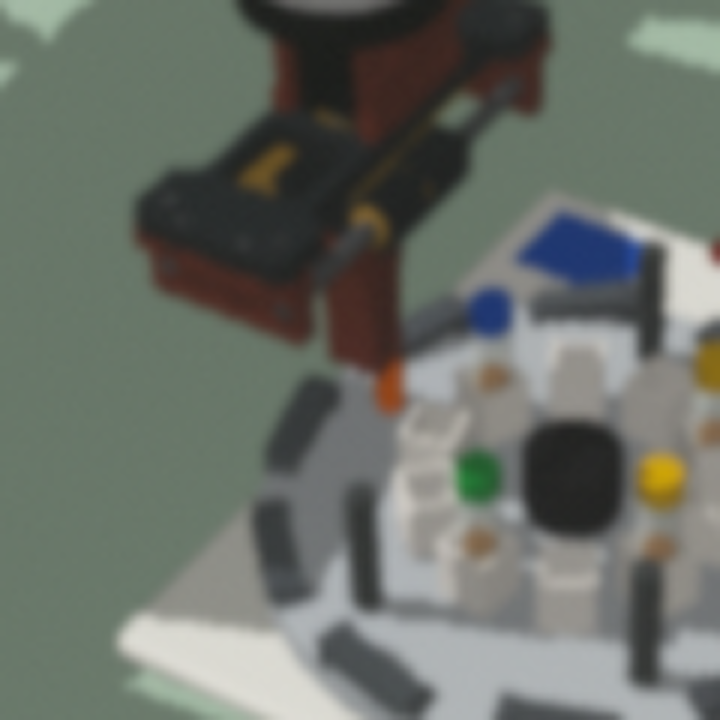

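View pics/top_6.png

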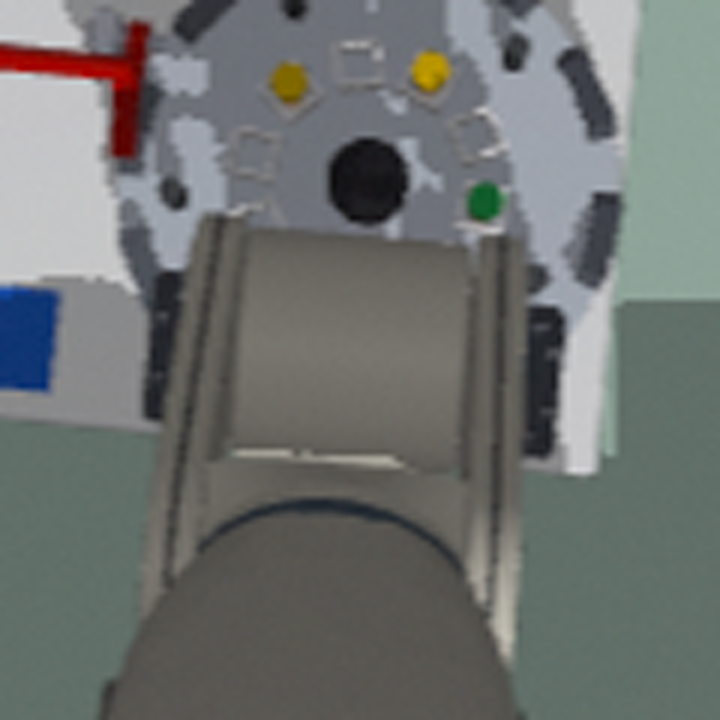

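```bash
cat > ang.py <<'E'
from h import *
def caps(im,img):
    f=240/np.tan(np.radians(im["vertical_fov"]/2)); Rm=cv2.Rodrigues(np.array(im["rvec"],float))[0]; t=np.array(im["tvec"],float)
    h=cv2.cvtColor(img,cv2.COLOR_RGB2HSV); out=[]
    for nm,lo,hi in(("Y",(20,180,80),(30,255,255)),("G",(55,150,60),(80,255,255)),("B",(105,150,120),(125,255,255)),("O",(4,160,110),(15,255,255))):
        n,l,st,ce=cv2.connectedComponentsWithStats(cv2.inRange(h,lo,hi))
        for i in range(1,n):
            if st[i,4]<8: continue
            d=Rm.T@np.array([(ce[i][0]-im["cx"])/f,(ce[i][1]-im["cy"])/f,1]); C=-Rm.T@t
            P=C+d*((100-C[2])/d[2]); v=P[:2]-[538.5,-31.5]; r=np.hypot(*v)
            if r<110: out.append((nm,st[i,4],round(r,1),round(np.arctan2(v[1],v[0]),3)))
    return out
im=viewer.get_image("top")
for o in caps(im,cv2.imread("pics/top0.png")[:,:,::-1].copy()): print("before",o)
for o in caps(im,im["color"].copy()): print("now",o)
E
python3 ang.py
```

```text
before ('Y', np.int32(25), np.float64(55.7), np.float64(-0.08))
before ('Y', np.int32(24), np.float64(56.8), np.float64(1.176))
before ('G', np.int32(22), np.float64(54.1), np.float64(-1.347))
before ('B', np.int32(26), np.float64(56.2), np.float64(3.028))
before ('O', np.int32(12), np.float64(92.7), np.float64(-2.942))
now ('Y', np.int32(29), np.float64(55.3), np.float64(-0.535))
now ('Y', np.int32(24), np.float64(56.8), np.float64(0.731))
now ('G', np.int32(21), np.float64(54.4), np.float64(-1.806))
```

Call:
{"method": "apply_moves", "body": {"commands": [[[0.0005,0.005,0,0],[0.001,0.009,0,0],[0.001,0.012,0,0],[0.0015,0.015,0,0],[0.0015,0.015,0,0]]]}}

```text
t: 10.72
ee_pos: [449.4, -9.4, 260.6]
orientation: [-2.173, 0.102, 2.174]
ft_force: [0.1, -0.1, 0.3]
width: 0.5
```

```bash
python3 ang.py|grep now
python3 - <<'E'
from h import *
o=readout.get_obs(); print(o["t"],o["ee_pos"],o["ft_force"])
E
```

```text
now ('Y', np.int32(28), np.float64(56.5), np.float64(0.565))
now ('Y', np.int32(26), np.float64(55.1), np.float64(-0.697))
now ('G', np.int32(19), np.float64(54.0), np.float64(-1.968))
10.775 [449.36645049  -9.51726396 260.6193642 ] [-0.3979259   0.02721161  0.23754618]
```

Call:
{"method": "apply_moves", "body": {"commands": [[[-0.001,-0.01,0,0],[-0.002,-0.02,0,0],[-0.002,-0.02,0.045,0],[-0.002,-0.02,0.091,0],[0.035,0.02,0.091,0],[0.07,0.06,0.091,0],[0.105,0.1,0.091,0],[0.138,0.134,0.091,0]]]}}

```text
t: 11.78
ee_pos: [588.6, 124.9, 351.7]
orientation: [-2.173, 0.103, 2.173]
ft_force: [0.4, -0.1, 0.1]
width: 0.5
```

Call:
{"method": "apply_moves", "body": {"commands": [[[0,0,0,0],[0,0,0,0]]]}}

```text
t: 12.02
ee_pos: [586.9, 123.4, 351.1]
orientation: [-2.171, 0.103, 2.175]
ft_force: [-0.7, 0.5, -0.7]
width: 0.2
```

```bash
python3 - <<'E'
from h import *
o=readout.get_obs(); print(o["t"],o["ee_pos"],o["ft_force"])
im=viewer.get_image("scene"); crop(im,(360,200),"pics/s7.png",60,6)
im=viewer.get_image("top"); crop(im,(300,210),"pics/t7.png",60,6)
E
python3 ang.py|grep now
```

```text
12.025 [586.87468024 123.42272696 351.0897299 ] [-0.71740623  0.54688541 -0.65256032]
now ('Y', np.int32(27), np.float64(56.4), np.float64(0.569))
now ('Y', np.int32(27), np.float64(54.9), np.float64(-0.702))
now ('G', np.int32(24), np.float64(54.1), np.float64(-1.984))
now ('B', np.int32(29), np.float64(56.3), np.float64(2.412))
now ('O', np.int32(13), np.float64(93.1), np.float64(2.748))
```

View pics/s7.png

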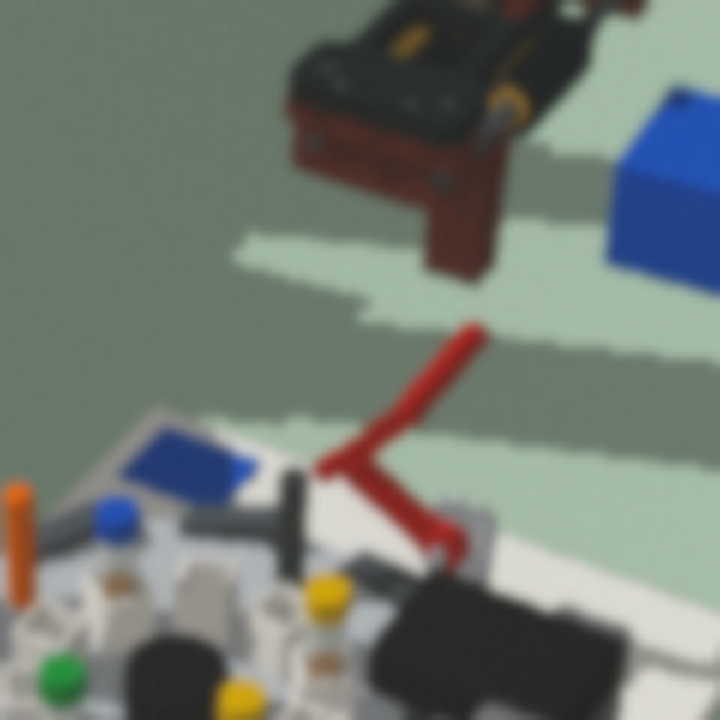

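View pics/t7.png

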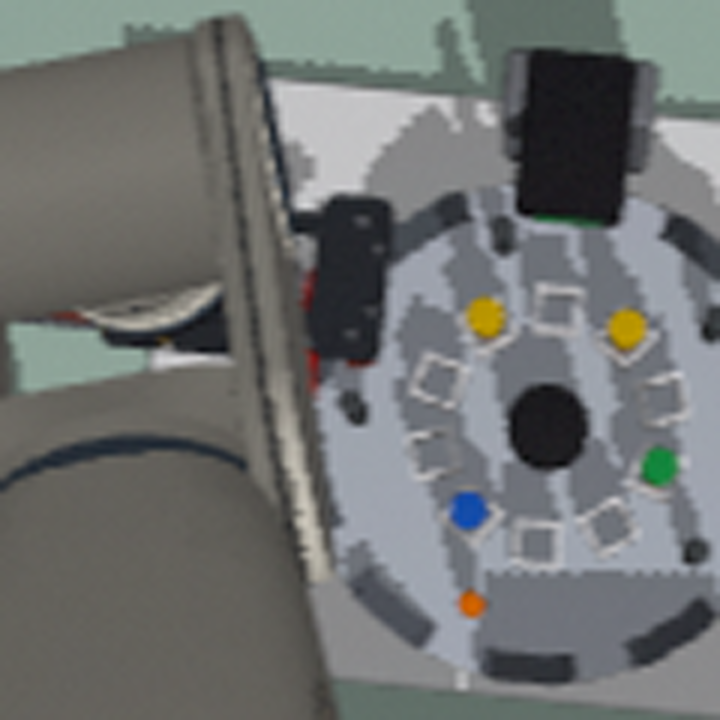

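Call:
{"method": "apply_moves", "body": {"commands": [[[-0.002,0,-0.02,0],[-0.003,0,-0.033,0],[-0.006,0.001,-0.039,0],[-0.011,0.001,-0.0425,0],[-0.016,0.0015,-0.046,0],[-0.021,0.002,-0.05,0],[-0.0255,0.0025,-0.055,0],[-0.029,0.003,-0.06,0]]]}}

```text
t: 13.18
ee_pos: [557.7, 127.2, 292.0]
orientation: [-2.172, 0.103, 2.174]
ft_force: [-2.3, -0.2, 3.1]
width: 0.4
```

Run:
```python
from h import *
o=readout.get_obs(); print(o["t"],o["ee_pos"],o["ft_force"])
im=viewer.get_image("scene"); crop(im,(360,200),"pics/s8.png",60,6)
```

```text
13.175 [557.70537078 127.17115628 292.0323357 ] [-2.26147367 -0.17241354  3.06502671]
```

View pics/s8.png

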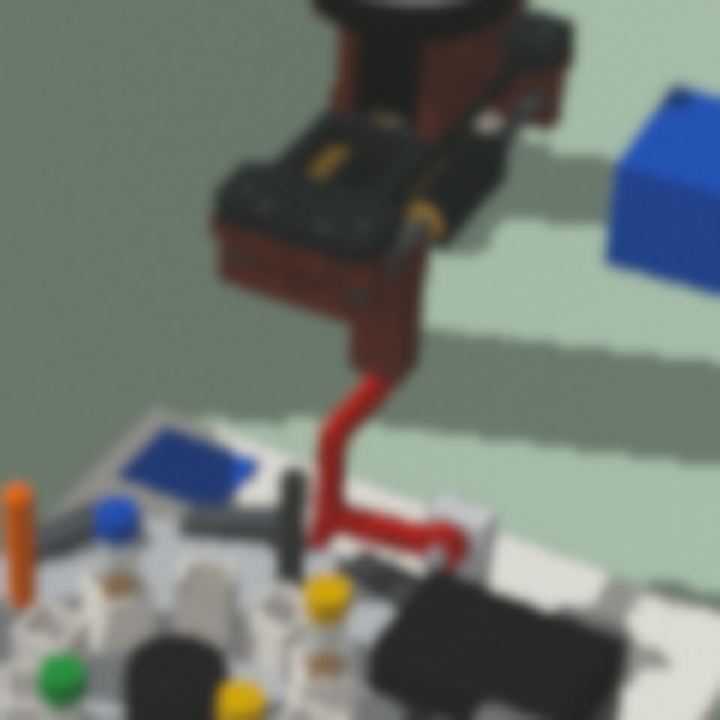

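Call:
{"method": "apply_moves", "body": {"commands": [[[-0.002,0,-0.003,0],[-0.004,0.0005,-0.006,0],[-0.004,0.0005,-0.008,0],[-0.004,0.0005,-0.0095,0],[-0.004,0.0005,-0.0095,0]]]}}

```text
t: 13.85
ee_pos: [554.9, 127.9, 284.4]
orientation: [-2.174, 0.102, 2.171]
ft_force: [-7.8, -1.3, 23.9]
width: 0.6
```

```bash
python3 - <<'E'
from h import *
o=readout.get_obs(); print(o["t"],o["ee_pos"],o["ft_force"])
E
python3 ang.py|grep now
```

```text
13.85 [554.93978286 127.91614828 284.40827899] [-7.81629993 -1.2642054  23.91917721]
now ('Y', np.int32(27), np.float64(56.4), np.float64(0.569))
now ('Y', np.int32(27), np.float64(54.9), np.float64(-0.702))
now ('G', np.int32(24), np.float64(54.1), np.float64(-1.984))
now ('B', np.int32(29), np.float64(56.3), np.float64(2.412))
now ('O', np.int32(13), np.float64(93.1), np.float64(2.748))
```

Call:
{"method": "apply_moves", "body": {"commands": [[[0,0,0.01,0],[0,0,0.05,0],[0,0,0.1,0],[-0.04,0,0.13,0],[-0.09,0,0.15,0],[-0.14,0,0.15,0],[-0.14,0,0.15,0],[-0.14,0,0.15,0]]]}}

```text
t: 14.9
ee_pos: [415.3, 128.0, 432.6]
orientation: [-2.175, 0.102, 2.171]
ft_force: [0.8, 0.2, 0.2]
width: 1.0
```

```bash
python3 ang.py|grep now
python3 - <<'E'
from h import *
o=readout.get_obs(); print(o["t"],o["ee_pos"],o["ft_force"])
im=viewer.get_image("scene"); 
c,s=np.cos(-.095),np.sin(-.095)
W=lambda x,y,z:(538.5+c*x-s*y,-31.5+s*x+c*y,z)
for th in(0,.05,.1,.2):
    a=np.arctan2(28,-55)-th; print(th,proj(im,[W(55+61.7*np.cos(a),176,70+61.7*np.sin(a)),W(55+61.7*np.cos(a),105,70+61.7*np.sin(a))]).round(1).tolist())
crop(im,(350,210),"pics/s9.png",60,6)
# difference to start picture, red mask
def red(a):
    h=cv2.cvtColor(a,cv2.COLOR_RGB2HSV); m=cv2.inRange(h,(0,150,90),(4,255,255))|cv2.inRange(h,(174,150,90),(180,255,255)); k=np.zeros_like(m);k[185:235,340:395]=1; ys,xs=np.nonzero(m*k); return len(xs),xs.mean(),ys.mean(),xs.max(),ys.min()
print(red(im["color"]),red(cv2.imread("pics/scene0.png")[:,:,::-1].copy()))
E
```

```text
now ('Y', np.int32(27), np.float64(56.4), np.float64(0.569))
now ('Y', np.int32(27), np.float64(54.9), np.float64(-0.702))
now ('G', np.int32(24), np.float64(54.1), np.float64(-1.984))
now ('B', np.int32(29), np.float64(56.3), np.float64(2.412))
now ('O', np.int32(13), np.float64(93.1), np.float64(2.748))
14.95 [415.64690144 127.98744373 432.40417811] [ 0.83198385 -0.05053705  0.40545042]
0 [[365.4, 200.4], [351.7, 216.2]]
0.05 [[366.0, 199.7], [352.3, 215.5]]
0.1 [[366.7, 199.1], [353.0, 214.8]]
0.2 [[368.1, 197.9], [354.4, 213.6]]
(175, np.float64(360.2742857142857), np.float64(219.7942857142857), np.int64(376), np.int64(200)) (141, np.float64(359.3049645390071), np.float64(220.90070921985816), np.int64(376), np.int64(201))
```

View pics/s9.png

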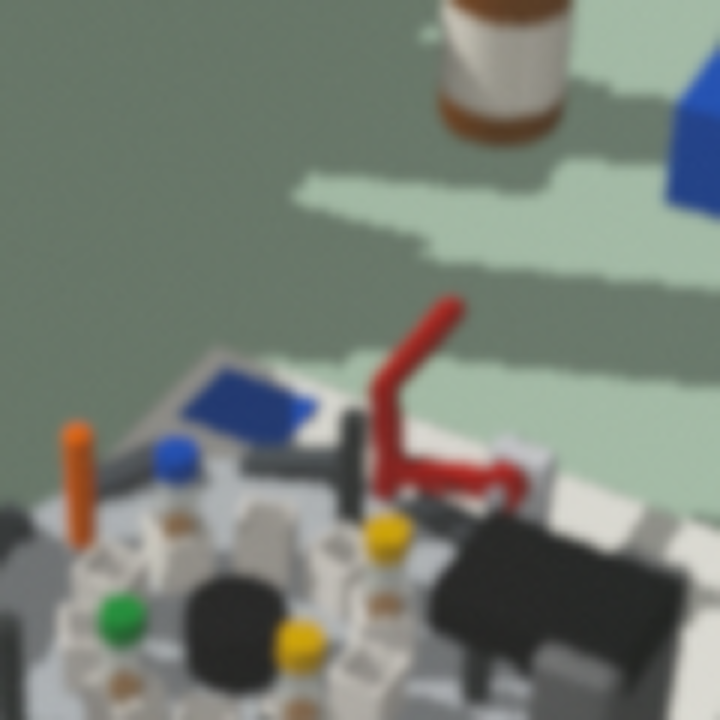

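Run:
```python
from h import *
im=viewer.get_image("scene"); n=im["color"][:,:,::-1].copy(); o=cv2.imread("pics/scene0.png")
f=lambda a:(a[:,:,2].astype(np.float32)-a[:,:,1])
for (x0,x1,y0,y1) in((350,372,194,218),(356,374,194,208)):
    A=cv2.resize(f(o)[y0:y1,x0:x1],None,fx=8,fy=8,interpolation=cv2.INTER_CUBIC)
    B=cv2.resize(f(n)[y0-4:y1+4,x0-4:x1+4],None,fx=8,fy=8,interpolation=cv2.INTER_CUBIC)
    r=cv2.matchTemplate(B,A,cv2.TM_CCOEFF_NORMED); _,v,_,l=cv2.minMaxLoc(r); print(v,l[0]/8-4,l[1]/8-4)
```

```text
0.9799774289131165 -0.125 -0.75
0.9939078688621521 -0.25 -0.5
```

Run:
```python
from h import *
im=viewer.get_image("scene"); n=im["color"][:,:,::-1].copy(); o=cv2.imread("pics/scene0.png")
g=lambda a:a.astype(np.float32).mean(2)
f=lambda a:(a[:,:,2].astype(np.float32)-a[:,:,1])
b=lambda a:(a[:,:,0].astype(np.float32)-a[:,:,2])
for nm,F,(x0,x1,y0,y1) in(("reader",g,(360,406,234,304)),("tipbox",b,(398,456,150,196)),("bluesq",b,(318,345,205,226)),("bar",f,(358,374,194,208)),("pawlarm",f,(360,380,216,238)),("reagent",b,(362,390,120,176))):
    A=cv2.resize(F(o)[y0:y1,x0:x1],None,fx=8,fy=8,interpolation=cv2.INTER_CUBIC)
    B=cv2.resize(F(n)[y0-4:y1+4,x0-4:x1+4],None,fx=8,fy=8,interpolation=cv2.INTER_CUBIC)
    r=cv2.matchTemplate(B,A,cv2.TM_CCOEFF_NORMED); _,v,_,l=cv2.minMaxLoc(r); print(nm,v,l[0]/8-4,l[1]/8-4)
cv2.imwrite("pics/cmp.png",np.hstack([cv2.resize(a[190:240,340:395],None,fx=7,fy=7,interpolation=cv2.INTER_NEAREST) for a in(o,n)]))
```

```text
reader 0.8671569228172302 -0.25 0.625
tipbox 0.9999252557754517 0.0 0.0
bluesq 0.7743514180183411 0.375 -0.25
bar 0.9942872524261475 -0.25 -0.5
pawlarm 0.9625834822654724 -0.5 0.0
reagent 0.9998530745506287 0.0 0.0
```

View pics/cmp.png

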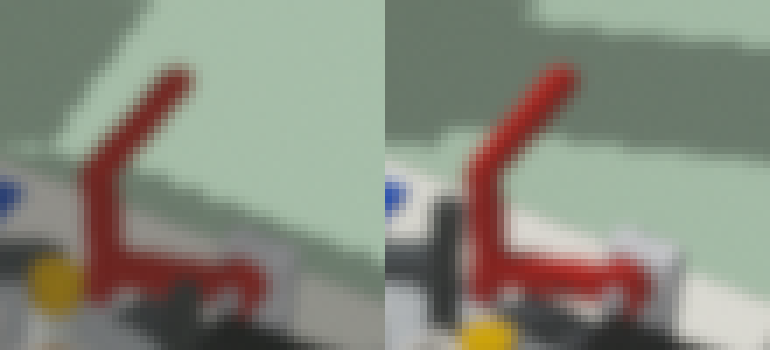

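```bash
python3 -c "
from workcell import workorder; print(workorder.close_job())"
```

```text
the job is handed in; nothing more can be done
None
```

I lifted the pawl, pushed the wheel back one notch and pressed the pawl down again, then handed the job in at about 15 s of robot time. No verdict is reported, so the results below are my own checks.

- **Pawl lift:** I pushed the finger bar up along its arc with the closed fingers. The picture put the pawl at about 0.7–0.75 rad, well clear of the teeth.
- **Wheel:** I pushed the orange peg sideways. The caps and peg in the top picture give 0.615 rad on average (single readings 0.59–0.64), and it was the same before and after pressing the pawl.
- **Pawl press:** The pawl met a firm stop at about 24 N with the fingertip 102 mm high, where 104 mm was expected for fully down.
- **Final picture:** The pawl stands where it was at the start. Image matching showed a shift of about 0.5 pixel at the bar, which I put down to changed lighting. On its own it would not exclude an angle of about 0.03–0.05 rad.
- **Rest of the scene:** All four tubes stand in their sockets. The bottle and tip box have not moved. I did not re-measure the jar and beaker, but the arm only passed high above that side. The arm is clear of everything.

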